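Lock the spool with its threaded cap

ROBOT

A 6-joint arm with a two-finger parallel gripper is mounted at the origin on the work surface. World frame = base frame: x ahead of the robot, y to its left, z up, the work surface at z = 0. Lengths are in m, angles in rad, forces in N, time in s.
With the tool pointing down it reaches from about 0.3 to 0.875 m from the base axis. Payload 6.4 kg.
Tool frame: the origin (TCP) lies midway between the tips of the shut fingers; the grasp point (between the pads) lies 19 mm behind it; z points along the fingers, y is the line along which they close (so a half turn about z gives the same grasp; the last joint's range is limited). The gripper opens to 88 mm and grips with 3 to 60 N. Pads are 18 mm wide; open, the fingers measure 123 mm over their backs; the gripper's body (75 mm by 187 mm) begins 45 mm behind the grasp point.
Start: joints at [-1.506, 0.181, 1.607, -0, 1.354, -0.206], TCP at [0.154, -0.554, 0.239] pointing down, gripper open.
Joint ranges: [-2.99, 2.99], [-0.89, 2.07], [0.3, 2.58], [-1.14, 4.28], [0, 2.63], [-3.12, 3.12]. Speed limits (rad/s): [2.57, 2.57, 3.01, 3.14, 3.14, 3.14].

INTERFACE

Orientations are given as [roll, pitch, yaw] about the fixed x, y, z axes, in that order (R = Rz(yaw) Ry(pitch) Rx(roll)).
In Python, from station import monitor, optics, finish_job gives the robot as it stands. The module is installed in compiled form; this text tells all that it offers.
- The arm moves only by the tool arm_command, never from a script. Its argument "moves" is a list that holds one entry, the list of rows, each a list of 7 numbers: the turn, a rotation vector about the tool's x, y, z as a fraction of full scale, then the shift along the tool's x, y, z as a fraction of full scale, then the closure, from 0 (fully open) to 1 (shut). In form: [[[ax, ay, az, x, y, z, fingers], ...]]. A call has 1 to 8 rows; each row shifts and turns the commanded pose from where the row before left it, along the tool's axes as they then stand; what a row does not reach is not made up. Full scale, the value 1, is 0.025 m for a shift and 6 degrees for a turn. A row lasts 1/12 s, in which the tool goes at most 41.7 mm and 7.16 degrees, less where a joint would pass 70% of its speed; a pose out of reach is approached as far as the arm can. A call with a number of a shift or a turn outside -1 to 1 is refused whole. A call with a gripper value outside its range is refused whole. The fingers move at their own pace and stop on an object; "newtons" is the grip in N (left out, the last holds). Time passes only in rows, so rows that do not move let the fingers close. It gives the time, the measured TCP pose, the force, the opening and the grip force at its end, in the units of the state.
- monitor.read_state(): the state, without advancing time (a new reading comes with each control period).
- optics.grab_frame(name): name is "scene" or "side" or "wrist"; returns a dict with "pixels" (384x512x3 uint8, blue, green, red), "range_z" (384x512 float32, m along the optical axis (not along the pixel's ray), 0 where there is no reading), "intrinsics" (3x3 intrinsics, pixels), "dist_coeffs" ([k1, k2, p1, p2, k3] as OpenCV has them; the pictures are not rectified), "position" and "orientation" of the camera in the world. Camera axes: x right, y down, z forward; pixel columns grow to the right and rows downward; lengths in m; the calibration is good to about 2 mm. A picture is of the moment at which its call begins.
- finish_job(): hands the job in; it is judged then, once.
The state is a dict: "time_s": time; "joint_positions": joint angles; "dq": joint speeds; "joint_efforts": joint torques, N m; "tool_pos": TCP position; "orientation": TCP orientation; "force": force on the tool from outside, world axes, zero at the start; "moment": the same for the moment, N m; "opening": opening from 0.0 (shut) to 1.0 (fully open); "grasp_force": force on a finger pad.
Only numpy, scipy, OpenCV 4.12 (cv2) and the standard library are available. Lean on these libraries where they do the work, as an engineer would, in place of code of your own. Each camera call takes 0.05 s, during which the arm holds its last target. There are 200 camera calls.

TASK

Put the loose spindle cap on the threaded spindle in the middle of the spool that lies on the turntable: turn it backwards (anticlockwise from above) under light pressure until its lugs drop into the thread, then screw it down clockwise until its rim sits fully home on the spool, and let go. Never force it, the plastic thread cracks, and leave the other things on the bench where they are.

Things in the scene. Friction and masses are not known exactly. Their poses are not given: they have to be found in the camera images.
- cap: Loose white plastic screw cap, 80 g: hollow twelve-sided skirt 60 mm across, 35 mm high, open below, standing on its open end, a flat upright grip wing on top. Origin: centre of the skirt's lower rim, z up. The wing runs along x and points to +x: a small nose at its foot (10 mm wide, up to 41 mm above the origin) reaches x = +40 mm.
- wing (a point): Centre of the cap's grip wing, on the axis but for 4 mm towards the pointer, 48 mm above the cap's rim. The wing is 14 mm thick (y), 52 mm long (x), 26 mm high: from 35 to 61 mm above the rim. Axes as the cap's.
- lugs (a point): Point on the cap's axis 7.5 mm above its rim, level with three round lugs 5 mm thick inside the skirt, at 0, 120 and 240 degrees about z from the pointer. Between their tips is a 41 mm opening (1.5 mm play all round on the spindle).
- station: Fixed spool station: white round turntable (216 mm) with a spool of black filament with grey flanges, 200 mm in diameter, lying flat on it, top face 90 mm above the bench; a white plastic spindle with thread ridges stands up in its middle. Origin: on the bench under the spool's centre; x towards the guide post.
- guide (a point): Top of the thin steel guide post beside the spool, 115 mm above the bench, 132 mm from the spindle's axis along the station's +x. Set on with its pointer towards it (within 10 degrees) the cap rests with its lugs on the thread crests; the entries then lie 30 to 80 degrees of anticlockwise turn away (unmeasured, varies), the drop up to 18 degrees earlier.
- nose (a point): Top of the spindle, on its axis, 30 mm above the spool's top face. The core is 38 mm in diameter, tapered over its last 6 mm to 22 mm here. The spindle's angle about its axis differs every time and is not measured.
- crest (a point): Point on the spindle's axis level with the crests of its three thread ridges (49 mm outer diameter), 20 mm above the spool. On them the cap's rim is 15 mm above the spool. 32-degree gaps between them are the thread's entries. A 5 mm stop at each crest's clockwise end blocks turning forward on the crests; after the drop, turning further back jams too.
- seat (a point): Point on the spindle's axis level with the spool's top face, where the cap's rim ends; z up, x to the guide post. In an entry the rim drops, if pushed, to 6 mm above it. Then 5 mm down per radian clockwise, 3.5 mm play; home after about 65 degrees, end stop at about 95. A push of 3 to 6 N and 0.2 N m do throughout, more means a jam or the stop; the thread cracks above 40 N between cap and station.
- glue: White glue bottle, 32 mm in diameter, 90 mm tall, standing; leave it. Origin: centre of its underside.
- scraper: Print scraper lying flat on the bench; leave it.
- parts_tray: Open blue tray, 120 x 90 x 35 mm; leave it. Origin: centre of its underside.
- bearing: Steel ring, 36 mm in diameter, 10 mm high, lying flat; leave it.
- cup: White plastic cup, 68 mm in diameter, 80 mm tall; leave it. Origin: centre of its underside.
- print: Small red printed boat, about 50 x 30 x 50 mm; leave it.
Mind the look-alikes: they are no part of the job. Leave any yellow look-alike of the cap alone.

How it is judged:
On the way:
1. the cap has dropped into the thread's entries: on the spindle, level, its rim 3.5 to 9 mm above the spool (horizontal distance between cap and seat below 0.004 m and z of cap in the frame of seat between 0.0035 and 0.009 m and angle between cap's own z axis and vertical below 0.1 rad), for 0.1 s.
At the end, for the whole second after the job is handed in: The cap is on the spindle (axis within 4 mm), level within 3 degrees, its rim within 1.5 mm of the spool's top face, at rest (horizontal distance between cap and seat below 0.004 m and z of cap in the frame of seat below 0.0015 m and angle between cap's own z axis and vertical below 0.05 rad and linear speed of cap below 0.01 m/s); the robot touches nothing.
It fails at once if the cap and the station press on each other with more than 40 N (the thread cracks) (contact force between cap and station above 40 N).
It fails at once if another thing on the bench is moved by more than 20 mm (distance of any of glue, scraper, parts_tray, bearing, cup, print from where it was at the start of the episode above 0.02 m).
It also fails if it takes over 58 s, if anything falls off the work surface, if the arm or the gripper's body presses on something with over 40 N, if the wrist force passes 120 N, or if a joint passes its speed limit or range.

## Working session

There is one attempt and no reset: what is moved stays moved. The work goes in short steps, Python scripts to look and compute and a tool call to move; the robot and the scene stay as the last step left them, time stands still between calls to the robot, and variables do not carry over. Pictures are saved under pics/ and viewed, at most 10 in all, crops included, and the job is handed in when it is done.

Besides the shell and the picture viewer there is one more tool, called after "Call:" by a JSON object that holds its "fn" and its "kwargs", one argument or row to a line. arm_command: Moves the arm, as the interface text tells. Shift numbers are shares of 0.025 m and turn numbers shares of 6 degrees, none past 1 either way. Its arguments: {"type":"object","properties":{"moves":{"type":"array"},"newtons":{"type":"number"}},"required":["moves"]}

```bash
mkdir -p pics; cat > h.py <<'E'
import numpy as np, cv2
from scipy.spatial.transform import Rotation as R
from station import monitor, optics, finish_job
def grab(n):
    f=optics.grab_frame(n); return f
def pose(f):
    o=np.array(f["orientation"],float)
    if o.shape==(3,3): M=o
    elif o.size==4: M=R.from_quat(o).as_matrix()
    else: M=R.from_euler('xyz',o).as_matrix()
    return M,np.array(f["position"],float)
def ray(f,uv):
    p=cv2.undistortPoints(np.array(uv,float).reshape(-1,1,2),np.array(f["intrinsics"],float),np.array(f["dist_coeffs"],float)).reshape(-1,2)
    M,t=pose(f); return t,np.c_[p,np.ones(len(p))]@M.T
def onplane(f,uv,z):
    t,d=ray(f,uv); return t+d*((z-t[2])/d[:,2])[:,None]
def depthpts(f,uv):
    uv=np.array(uv).reshape(-1,2).astype(int); t,d=ray(f,uv); return t+d*f["range_z"][uv[:,1],uv[:,0]][:,None]
def proj(f,P):
    M,t=pose(f); return cv2.projectPoints(np.array(P,float).reshape(-1,3),cv2.Rodrigues(M.T)[0],-M.T@t,np.array(f["intrinsics"],float),np.array(f["dist_coeffs"],float))[0].reshape(-1,2)
E
python3 - <<'E'
from h import *
s=monitor.read_state(); print(s)
for n in("scene","side"):
    f=grab(n); cv2.imwrite(f"pics/{n}0.png",f["pixels"]); print(n,f["position"],f["orientation"],f["intrinsics"])
    np.save(f"{n}0.npy",f,allow_pickle=True)
E
```

```text
{'time_s': 0.0, 'joint_positions': array([-1.50631767e+00,  1.81529823e-01,  1.60795728e+00, -1.13871529e-05,
        1.35379333e+00, -2.06302214e-01]), 'dq': array([ 0.00118028, -0.00194313, -0.00012542, -0.00037264, -0.00040903,
        0.00082076]), 'joint_efforts': array([-1.10367171e-03, -4.33874345e+01, -3.41844857e+01,  7.02496665e-02,
        3.88093048e-02, -1.27388735e-04]), 'tool_pos': array([ 0.15378175, -0.5535224 ,  0.23784096]), 'orientation': array([-3.13993839e+00, -3.34846580e-04,  2.70783053e-01]), 'force': array([ 0.86069682, -0.47544225, -0.11159733]), 'moment': array([-0.01933033,  0.06850524, -0.01616023]), 'grasp_force': 0.0, 'opening': 0.998687795155287}
scene [ 1.00802601 -0.62305891  1.26678514] [-2.5501551   0.0068172   0.61916655] [[430.14113855   0.         255.64625557]
 [  0.         430.14113855 193.23005059]
 [  0.           0.           1.        ]]
side [ 0.3213985  -0.78129617  0.67809542] [-2.18758407  0.01311164 -0.33042484] [[348.35359659   0.         262.36407479]
 [  0.         348.35359659 187.67606318]
 [  0.           0.           1.        ]]
```

View pics/scene0.png

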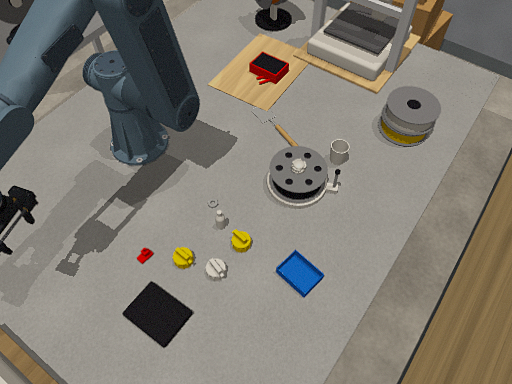

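View pics/side0.png

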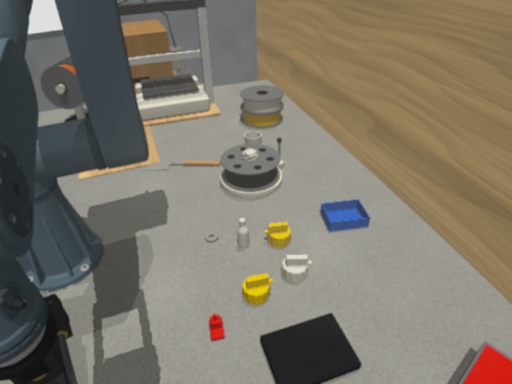

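The white cap is at scene (216,268) and side (295,267). Things it could be taken for, in scene pixels: yellow caps (184,258) and (241,241), glue bottle (221,218), cup (340,151), spindle (299,165). The white one with the wing fits the description, so I'll check it in a close crop and measure.

```bash
cat > m.py <<'E'
from h import *
L={n:np.load(n+"0.npy",allow_pickle=True).item() for n in("scene","side")}
def crop(n,u,v,h,k=5): return cv2.resize(L[n]["pixels"][v-h:v+h,u-h:u+h],(400,400),interpolation=cv2.INTER_CUBIC)
cv2.imwrite("pics/crop1.png",np.hstack([crop("scene",216,268,20),crop("side",295,267,25)]))
cv2.imwrite("pics/crop2.png",np.hstack([crop("scene",308,172,40),crop("side",255,160,40)]))
for n,u,v in(("scene",216,268),("side",295,267)):
    f=L[n]; h=22
    g=np.array([(a,b) for b in range(v-h,v+h) for a in range(u-h,u+h)])
    P=depthpts(f,g); c=f["pixels"][g[:,1],g[:,0]].astype(int)
    w=(c.max(1)-c.min(1)<40)&(P[:,2]>0.012)&(P[:,2]<0.08)&(np.hypot(*(P[:,:2]-np.median(P[P[:,2]>.03][:,:2],0)).T)<.06)
    Q=P[w]; t=Q[Q[:,2]>.047]; d=Q[(Q[:,2]>.03)]
    print(n,len(Q),"max z",Q[:,2].max(),"all mid",(Q.min(0)+Q.max(0))/2,"wing",len(t),t.mean(0))
    e=np.linalg.svd(t[:,:2]-t[:,:2].mean(0),full_matrices=False); print("dir",np.degrees(np.arctan2(e[2][0,1],e[2][0,0])),e[1])
# station: spool top pts
f=L["scene"]
g=np.array([(a,b) for b in range(140,205) for a in range(262,345)]); P=depthpts(f,g)
top=P[(abs(P[:,2]-.09)<.006)]; print("top z",np.median(top[:,2]),"mid",(top.min(0)+top.max(0))/2,(np.ptp(top,axis=0)))
hi=P[(P[:,2]>.100)&(P[:,2]<.13)]; print("hi",np.c_[hi].round(3)[::4].tolist())
E
python3 m.py
```

```text
scene 340 max z 0.06674667694416758 all mid [ 0.5822923  -0.25332907  0.0393905 ] wing 88 [ 0.5838495  -0.25469443  0.05903403]
dir -16.60534928961672 [0.14911612 0.04000385]
side 577 max z 0.06363566135056486 all mid [ 0.58147588 -0.25479487  0.03796404] wing 166 [ 0.58018515 -0.25540211  0.0568031 ]
dir 162.12129060947032 [0.19327317 0.05373954]
top z 0.08964792887469386 mid [0.61354103 0.20629746 0.08999759] [0.22550298 0.24422356 0.01196646]
hi [[0.584, 0.202, 0.109], [0.577, 0.194, 0.108], [0.591, 0.196, 0.115], [0.576, 0.191, 0.104], [0.593, 0.186, 0.122], [0.605, 0.192, 0.124], [0.585, 0.18, 0.116], [0.597, 0.188, 0.117], [0.609, 0.193, 0.121], [0.583, 0.178, 0.112], [0.598, 0.179, 0.121], [0.608, 0.188, 0.12], [0.617, 0.199, 0.115], [0.598, 0.172, 0.123], [0.609, 0.179, 0.124], [0.615, 0.198, 0.109], [0.593, 0.169, 0.117], [0.606, 0.172, 0.124], [0.614, 0.186, 0.116], [0.587, 0.167, 0.11], [0.602, 0.166, 0.121], [0.613, 0.173, 0.122], [0.619, 0.191, 0.108], [0.591, 0.166, 0.108], [0.604, 0.17, 0.114], [0.615, 0.177, 0.114], [0.624, 0.19, 0.108], [0.598, 0.168, 0.106], [0.613, 0.169, 0.115], [0.621, 0.182, 0.108], [0.599, 0.16, 0.11], [0.61, 0.168, 0.109], [0.62, 0.178, 0.106], [0.718, 0.242, 0.112], [0.607, 0.16, 0.109], [0.618, 0.168, 0.109], [0.714, 0.235, 0.111], [0.726, 0.24, 0.115], [0.62, 0.172, 0.101], [0.725, 0.235, 0.113], [0.619, 0.167, 0.101], [0.728, 0.228, 0.118], [0.729, 0.229, 0.112], [0.729, 0.231, 0.104]]
```

View pics/crop1.png

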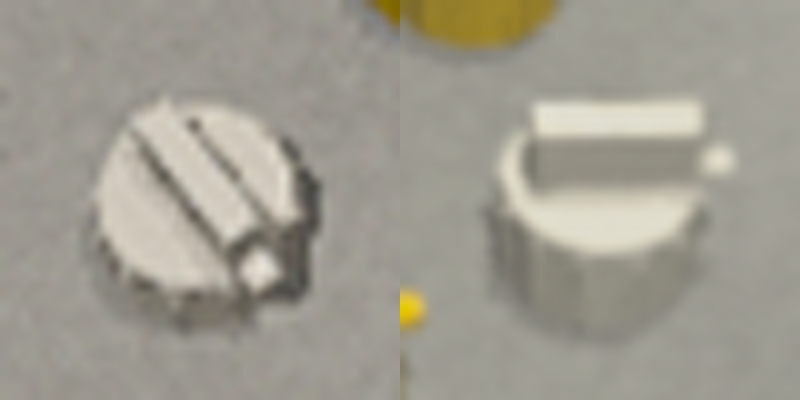

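View pics/crop2.png

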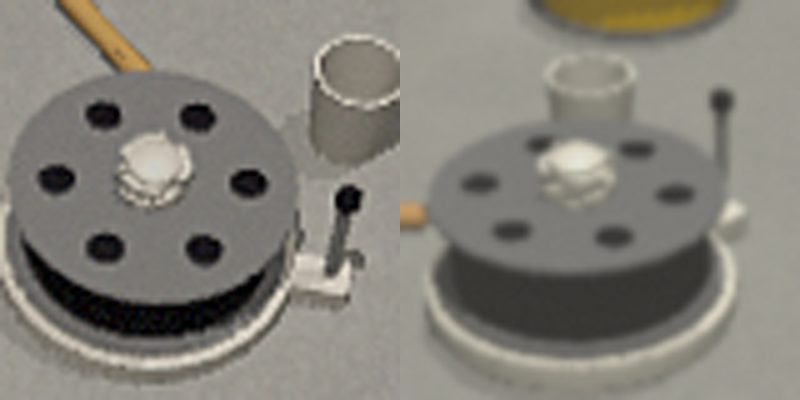

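The crop shows the white cap with its upright wing. Its nose is at scene about (222,274), which is towards world +x/-y at roughly -17°. The station crop shows the spindle at scene about (299,166), the guide post ball at about (338,172), and the cup next to it.

```bash
cat > m2.py <<'E'
from h import *
L={n:np.load(n+"0.npy",allow_pickle=True).item() for n in("scene","side")}
for n,box in(("scene",(262,345,135,205)),("side",(212,290,130,200))):
    f=L[n]; a,b,c,d=box
    g=np.array([(x,y) for y in range(c,d) for x in range(a,b)]); P=depthpts(f,g); col=f["pixels"][g[:,1],g[:,0]].astype(int)
    m=np.zeros((384,512),np.uint8); ok=(abs(P[:,2]-.09)<.012)&(abs(col.mean(1)-105)<35)&(np.hypot(P[:,0]-.6,P[:,1]-.18)<.13); m[g[ok][:,1],g[ok][:,0]]=255
    m=cv2.morphologyEx(m,cv2.MORPH_OPEN,np.ones((3,3)))
    k=max(cv2.findContours(m,cv2.RETR_EXTERNAL,cv2.CHAIN_APPROX_NONE)[0],key=cv2.contourArea)
    W=onplane(f,cv2.convexHull(k).reshape(-1,2),.09)[:,:2]
    (x,y),r=cv2.minEnclosingCircle(W.astype(np.float32)); A=np.c_[2*W,np.ones(len(W))]; s=np.linalg.lstsq(A,(W**2).sum(1),rcond=None)[0]
    print(n,"circle",x,y,r,"lsq",s[:2],np.sqrt(s[2]+s[:2]@s[:2]))
    # yellow
    hsv=cv2.cvtColor(f["pixels"],cv2.COLOR_BGR2HSV); ym=cv2.inRange(hsv,(20,120,80),(35,255,255))
    for q in cv2.findContours(ym,cv2.RETR_EXTERNAL,cv2.CHAIN_APPROX_NONE)[0]:
        if cv2.contourArea(q)>60:
            mm=cv2.moments(q); print(" yellow",onplane(f,[[mm["m10"]/mm["m00"],mm["m01"]/mm["m00"]]],.03).round(3))
print("guide scene",onplane(L["scene"],[[337.6,171.6]],.111),"side",onplane(L["side"],[[215+721/5,120+100/5]],.111))
print("glue",onplane(L["scene"],[[220.5,226]],.0),"cup",depthpts(L["scene"],[[340,151]]))
E
python3 m2.py
```

```text
scene circle 0.600928783416748 0.18356871604919434 0.10040111094713211 lsq [0.60115674 0.18399674] 0.09962664735010412
 yellow [[ 0.472 -0.283  0.03 ]]
 yellow [[ 0.586 -0.13   0.03 ]]
 yellow [[0.817 0.581 0.03 ]]
side circle 0.6017363667488098 0.18357999622821808 0.10317549109458923 lsq [0.60104993 0.18336562] 0.101026638237559
 yellow [[ 0.467 -0.288  0.03 ]]
 yellow [[ 0.581 -0.134  0.03 ]]
 yellow [[0.778 0.586 0.03 ]]
guide scene [[0.72476292 0.23397554 0.111     ]] side [[0.98600616 0.13465317 0.111     ]]
glue [[ 0.48758221 -0.11227928  0.        ]] cup [[0.66350344 0.38776477 0.02377404]]
```

Call:
{"fn": "arm_command", "kwargs": {
  "moves": [
    [[0,0,0,0.82,-0.289,0,0.45],[0,0,0,0.82,-0.289,0,0.45],[0,0,0,0.82,-0.289,0,0.45],[0,0,0,0.82,-0.289,0,0.45],[0,0,0,0.82,-0.289,0,0.45],[0,0,0,0.82,-0.289,0,0.45],[0,0,0,0.82,-0.289,0,0.45],[0,0,0,0.82,-0.289,0,0.45]]
  ],
  "newtons": 20
}}

```text
time_s: 0.77
tool_pos: [0.2971, -0.4535, 0.2383]
orientation: [-3.141, 0.0, 0.271]
force: [0.2, -1.4, -0.7]
opening: 0.548
grasp_force: 0.0
```

Call:
{"fn": "arm_command", "kwargs": {
  "moves": [
    [[0,0,0,0.82,-0.289,0,0.45],[0,0,0,0.82,-0.289,0,0.45],[0,0,0,0.82,-0.289,0,0.45],[0,0,0,0.82,-0.289,0,0.45],[0,0,0,0.82,-0.289,0,0.45],[0,0,0,0.82,-0.289,0,0.45],[0,0,0,0.82,-0.289,0,0.45],[0,0,0,0.82,-0.289,0,0.45]]
  ]
}}

```text
time_s: 1.43
tool_pos: [0.4396, -0.354, 0.2383]
orientation: [-3.141, 0.0, 0.271]
force: [0.4, -0.6, 0.0]
opening: 0.552
grasp_force: 0.0
```

Call:
{"fn": "arm_command", "kwargs": {
  "moves": [
    [[0,0,0,0.82,-0.289,0,0.45],[0,0,0,0.82,-0.289,0,0.45],[0,0,0,0.82,-0.289,0,0.45],[0,0,0,0.82,-0.289,0,0.45],[0,0,0,0.82,-0.289,0,0.45],[0,0,0,0.82,-0.289,0,0.45],[0,0,0,0.82,-0.289,0,0.45],[0,0,0,0.82,-0.289,0,0.45]]
  ]
}}

```text
time_s: 2.1
tool_pos: [0.5821, -0.2544, 0.2381]
orientation: [-3.141, 0.001, 0.271]
force: [0.1, -0.6, -0.1]
opening: 0.554
grasp_force: 0.0
```

Call:
{"fn": "arm_command", "kwargs": {
  "moves": [
    [[0,0,0.8,0,0,0,0.45],[0,0,0.8,0,0,0,0.45],[0,0,0.8,0,0,0,0.45],[0,0,0.8,0,0,0,0.45],[0,0,0.8,0,0,0,0.45],[0,0,0.8,0,0,0,0.45],[0,0,0.6,0,0,0,0.45],[0,0,0,0,0,0,0.45]]
  ]
}}

```text
time_s: 2.77
tool_pos: [0.5813, -0.2552, 0.2381]
orientation: [-3.141, 0.001, -0.297]
force: [0.1, -0.8, -0.7]
opening: 0.551
grasp_force: 0.0
```

```bash
cat > w.py <<'E'
from h import *
import sys
f=grab("wrist"); np.save("wrist.npy",f,allow_pickle=True); cv2.imwrite(f"pics/{sys.argv[1]}.png",f["pixels"])
s=monitor.read_state(); print(s["tool_pos"],np.degrees(s["orientation"]),s["opening"],"cam",f["position"],f["orientation"])
E
python3 w.py wrist1
```

```text
[ 0.58129482 -0.25519154  0.2381737 ] [-1.79981156e+02  5.26844420e-02 -1.68110476e+01] 0.5553670570600433 cam [ 0.64984953 -0.27702268  0.38424795] [ 2.85778893e+00  1.44532959e-03 -1.86871481e+00]
```

View pics/wrist1.png

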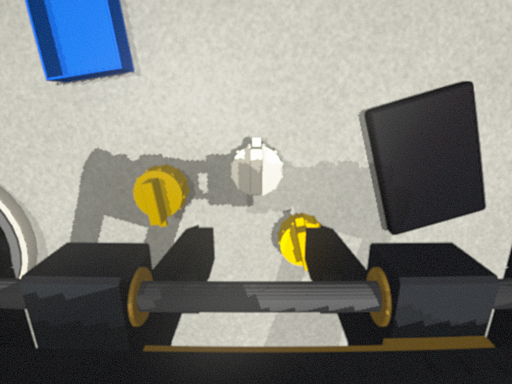

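Wrist view: the cap is at (256,168) with its nose at (256,142), so the tool is roughly aligned. A yellow cap lies at (160,195) and another at (300,240). Next I measure the wing from depth.

```bash
cat > mw.py <<'E'
from h import *
f=np.load("wrist.npy",allow_pickle=True).item(); s=monitor.read_state()
g=np.array([(x,y) for y in range(130,205) for x in range(225,290)]); P=depthpts(f,g)
c=f["pixels"][g[:,1],g[:,0]].astype(int); neu=(c.max(1)-c.min(1)<45)
for lo,hi in((.028,.041),(.052,.07)):
    Q=P[(P[:,2]>lo)&(P[:,2]<hi)&neu]; r=cv2.minAreaRect(Q[:,:2].astype(np.float32)); print(lo,len(Q),Q.mean(0).round(4),r)
    e=np.linalg.svd(Q[:,:2]-Q[:,:2].mean(0),full_matrices=False)[2][0]; print("dir",np.degrees(np.arctan2(e[1],e[0])))
    (x,y),rr=cv2.minEnclosingCircle(Q[:,:2].astype(np.float32)); print("circ",x,y,rr)
n=onplane(f,[[256,142]],.039); print("nose",n)
E
python3 mw.py
```

```text
0.028 1464 [ 0.578  -0.2514  0.0353] ((0.5767523050308228, -0.2505824863910675), (0.06407774984836578, 0.06443175673484802), 32.488441467285156)
dir 73.64796759938663
circ 0.5800727605819702 -0.2518850266933441 0.03633948042988777
0.052 588 [ 0.5819 -0.2523  0.0611] ((0.5806974768638611, -0.2516429126262665), (0.013360343873500824, 0.05147860199213028), 73.05818939208984)
dir 163.4993449484013
circ 0.5803534984588623 -0.25220465660095215 0.02637808956205845
nose [[ 0.60956605 -0.26039358  0.039     ]]
```

Call:
{"fn": "arm_command", "kwargs": {
  "moves": [
    [[0,0,0,-0.21,-0.11,0.8,0.45],[0,0,0,0,0,1,0.45],[0,0,0,0,0,1,0.45],[0,0,0,0,0,1,0.45],[0,0,0,0,0,1,0.45],[0,0,0,0,0,1,0.45],[0,0,0,0,0,1,0.45],[0,0,0,0,0,0.6,0.45]]
  ]
}}

```text
time_s: 3.48
tool_pos: [0.5757, -0.2502, 0.0505]
orientation: [-3.14, 0.004, -0.292]
force: [-0.0, -0.4, -0.4]
opening: 0.549
grasp_force: 0.0
```

Call:
{"fn": "arm_command", "kwargs": {
  "moves": [
    [[0,0,0,0,0,0.52,0.45],[0,0,0,0,0,0,0.45],[0,0,0,0,0,0,0.9],[0,0,0,0,0,0,1],[0,0,0,0,0,0,1],[0,0,0,0,0,0,1],[0,0,0,0,0,0,1],[0,0,0,0,0,0,1]]
  ],
  "newtons": 25
}}

```text
time_s: 4.15
tool_pos: [0.5778, -0.2515, 0.0417]
orientation: [3.141, -0.001, -0.295]
force: [-0.2, 0.7, 2.7]
opening: 0.155
grasp_force: 25.0
```

Call:
{"fn": "arm_command", "kwargs": {
  "moves": [
    [[0,0,0,0,0,-0.5,1],[0,0,0,0,0,-1,1],[0,0,0,0,0,-1,1],[0,0,0,0,0,-1,1],[0,0,0,0,0,-1,1],[0,0,0,0,0,-1,1],[0,0,0,0,0,-1,1],[0,0,0,0,0,-0.7,1]]
  ]
}}

```text
time_s: 4.82
tool_pos: [0.5778, -0.2515, 0.2245]
orientation: [3.141, -0.003, -0.295]
force: [0.3, 0.3, -0.7]
opening: 0.153
grasp_force: 25.0
```

Call:
{"fn": "arm_command", "kwargs": {
  "moves": [
    [[0,0,0,-0.105,-0.423,0,1],[0,0,0,-0.209,-0.846,0,1],[0,0,0,-0.209,-0.846,0,1],[0,0,0,-0.209,-0.846,0,1],[0,0,0,-0.209,-0.846,0,1],[0,0,0,-0.209,-0.846,0,1],[0,0,0,-0.209,-0.846,0,1],[0,0,0,-0.209,-0.846,0,1]]
  ]
}}

```text
time_s: 5.48
tool_pos: [0.5848, -0.0859, 0.2195]
orientation: [-3.141, 0.002, -0.294]
force: [0.1, -0.1, -1.2]
opening: 0.154
grasp_force: 25.0
```

Call:
{"fn": "arm_command", "kwargs": {
  "moves": [
    [[0,0,0,-0.209,-0.846,0,1],[0,0,0,-0.209,-0.846,0,1],[0,0,0,-0.209,-0.846,0,1],[0,0,0,-0.209,-0.846,0,1],[0,0,0,-0.209,-0.846,0,1],[0,0,0,-0.209,-0.846,0,1],[0,0,0,-0.209,-0.846,0,1],[0,0,0,-0.209,-0.846,0,1]]
  ]
}}

```text
time_s: 6.15
tool_pos: [0.5937, 0.0879, 0.2195]
orientation: [3.141, 0.002, -0.294]
force: [0.3, -0.4, 0.2]
opening: 0.153
grasp_force: 25.0
```

Call:
{"fn": "arm_command", "kwargs": {
  "moves": [
    [[0,0,0,-0.209,-0.846,0,1],[0,0,0,-0.209,-0.846,0,1],[0,0,0,-0.209,-0.846,0,1],[0,0,0,-0.209,-0.846,0,1],[0,0,0,-0.105,-0.423,0,1],[0,0,0,0,0,0,1]]
  ]
}}

```text
time_s: 6.65
tool_pos: [0.5989, 0.1864, 0.2197]
orientation: [3.142, 0.002, -0.292]
force: [0.2, -0.0, -0.7]
opening: 0.16
grasp_force: 25.0
```

Call:
{"fn": "arm_command", "kwargs": {
  "moves": [
    [[0,0,-0.9,0,0,0,1],[0,0,-1,0,0,0,1],[0,0,-1,0,0,0,1],[0,0,-1,0,0,0,1],[0,0,-1,0,0,0,1],[0,0,-1,0,0,0,1],[0,0,-0.6,0,0,0,1],[0,0,0,0,0,0,1]]
  ]
}}

```text
time_s: 7.32
tool_pos: [0.5998, 0.1827, 0.2202]
orientation: [3.141, 0.001, 0.387]
force: [0.5, -0.4, -1.1]
opening: 0.154
grasp_force: 25.0
```

```bash
cat > look.py <<'E'
from h import *
import sys
o=[]
s=monitor.read_state(); print(s["tool_pos"],np.degrees(s["orientation"]),s["opening"],s["force"],np.degrees(s["joint_positions"]))
for n,b in(("scene",(240,360,100,220)),("side",(200,310,70,180)),("wrist",None)):
    f=grab(n); np.save(n+"1.npy",f,allow_pickle=True); im=f["pixels"]
    if b: im=im[b[2]:b[3],b[0]:b[1]]; im=cv2.resize(im,(288,288),interpolation=cv2.INTER_CUBIC)
    else: im=im[40:328,150:374]
    o.append(im)
cv2.imwrite(f"pics/{sys.argv[1]}.png",np.hstack(o))
E
python3 look.py look1
```

```text
[0.59978277 0.18271453 0.22020403] [1.79990835e+02 6.33908640e-02 2.21869846e+01] 0.15447159063811938 [ 0.51692464 -0.40323522 -1.06832334] [ 6.12678066e+00  1.78118675e+01  8.51728673e+01 -2.70292598e-02
  7.70736479e+01  7.39458508e+01]
```

View pics/look1.png

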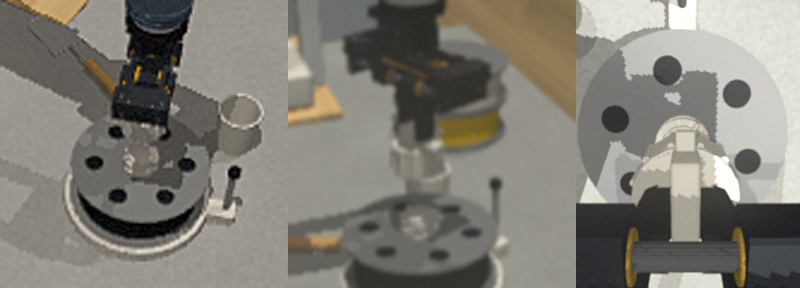

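The cap hangs level above the spindle. In the wrist crop the wing is at about (684,165), the spindle shows just above it at (682,125), and the guide block is straight up at (682,15). Next I measure the cap axis and flange centre from this same view.

```bash
cat > m3.py <<'E'
from h import *
from scipy.optimize import least_squares
f=np.load("wrist1.npy",allow_pickle=True).item(); s=monitor.read_state(); T=s["tool_pos"]; yaw=s["orientation"][2]
g=np.array([(x,y) for y in range(0,384) for x in range(512)]); P=depthpts(f,g); rz=f["range_z"][g[:,1],g[:,0]]>0
m=(rz&(abs(P[:,2]-.09)<.006)).reshape(384,512).astype(np.uint8); m=cv2.morphologyEx(m,cv2.MORPH_OPEN,np.ones((3,3)))
k=max(cv2.findContours(m,cv2.RETR_EXTERNAL,cv2.CHAIN_APPROX_NONE)[0],key=cv2.contourArea).reshape(-1,2)
W=onplane(f,k,.09)[:,:2]; C=np.array([.601,.1835])
rr=np.hypot(*(W-C).T); W=W[(abs(rr-.1)<.008)]
q=least_squares(lambda p:np.hypot(W[:,0]-p[0],W[:,1]-p[1])-.1,C,loss="soft_l1",f_scale=.001); print("flange",q.x,len(W),"resid",np.abs(q.fun).mean())
# cap in tool frame
M=np.array([[np.cos(yaw),np.sin(yaw)],[np.sin(yaw),-np.cos(yaw)]])
Q=(P[:,:2]-T[:2])@M.T; z=P[:,2]-T[2]
for lo,hi,r in((.012,.022,.035),(-.012,-.003,.042)):
    w=rz&(z>lo)&(z<hi)&(np.hypot(*Q.T)<r); print(lo,w.sum(),Q[w].min(0)*1e3,Q[w].max(0)*1e3,"z",z[w].mean()*1e3, cv2.minAreaRect((Q[w]*1e3).astype(np.float32)))
w=rz&(z>-.016)&(z<-.004)&(Q[:,0]>-.005)&(np.hypot(*Q.T)<.036); A=Q[w]
h=cv2.convexHull((A*1e3).astype(np.float32)).reshape(-1,2); print(h.round(1).tolist())
E
python3 m3.py
```

```text
flange [0.59920697 0.18552028] 464 resid 0.0007837427307814274
0.012 3101 [-11.39300784 -20.86181985] [28.7479908 22.3844203] z 18.793571592756525 ((8.117188453674316, 0.8273162841796875), (34.99406433105469, 38.206642150878906), 49.604949951171875)
-0.012 2673 [-27.91618632 -29.97494117] [38.44558891 32.05549364] z -6.856010389058259 ((3.799534320831299, 1.4411964416503906), (55.85391616821289, 57.100013732910156), 47.1048469543457)
[[29.700000762939453, -7.199999809265137], [29.700000762939453, 8.899999618530273], [29.5, 9.300000190734863], [29.200000762939453, 9.800000190734863], [22.100000381469727, 22.799999237060547], [20.899999618530273, 23.899999618530273], [6.599999904632568, 32.20000076293945], [-2.0, 30.799999237060547], [-3.0, 30.200000762939453], [-5.0, 27.899999618530273], [-4.5, -26.899999618530273], [-3.200000047683716, -29.100000381469727], [-1.5, -29.600000381469727], [5.900000095367432, -30.700000762939453], [6.599999904632568, -30.600000381469727], [7.099999904632568, -30.299999237060547], [7.599999904632568, -30.0], [21.0, -22.200000762939453], [21.600000381469727, -21.700000762939453], [29.600000381469727, -7.800000190734863]]
```

Bias check: the fixed cameras read the cap's y about 2.5 mm low against the grasp, and the corrected wrist estimate agrees, so the spindle axis is at about (0.5995, 0.186). I'll correct for that and descend.

Call:
{"fn": "arm_command", "kwargs": {
  "moves": [
    [[0,0,0,0.04,-0.13,0,1],[0,0,0,0,0,0.6,1],[0,0,0,0,0,0.6,1],[0,0,0,0,0,0.6,1],[0,0,0,0,0,0.4,1],[0,0,0,0,0,0,1]]
  ]
}}

```text
time_s: 7.97
tool_pos: [0.5982, 0.1872, 0.1629]
orientation: [-3.14, 0.005, 0.385]
force: [0.1, -0.1, -1.2]
opening: 0.159
grasp_force: 25.0
```

Call:
{"fn": "arm_command", "kwargs": {
  "moves": [
    [[0,0,0,0,0,0.15,1],[0,0,0,0,0,0.15,1],[0,0,0,0,0,0.1,1],[0,0,0,0,0,0,1]]
  ]
}}

```text
time_s: 8.3
tool_pos: [0.5998, 0.1873, 0.1557]
orientation: [3.142, -0.0, 0.386]
force: [0.4, -0.7, -1.3]
opening: 0.159
grasp_force: 25.0
```

Call:
{"fn": "arm_command", "kwargs": {
  "moves": [
    [[0,0,0,-0.02,0.05,0.04,1],[0,0,0,0,0,0.04,1],[0,0,0,0,0,0.04,1],[0,0,0,0,0,0.04,1],[0,0,0,0,0,0,1]]
  ]
}}

```text
time_s: 8.72
tool_pos: [0.5997, 0.1859, 0.1515]
orientation: [-3.141, 0.0, 0.386]
force: [0.2, -0.3, -0.5]
opening: 0.155
grasp_force: 25.0
```

Call:
{"fn": "arm_command", "kwargs": {
  "moves": [
    [[0,0,0,0,0,0.04,1],[0,0,0,0,0,0.04,1],[0,0,0,0,0,0,1]]
  ]
}}

```text
time_s: 8.97
tool_pos: [0.5997, 0.186, 0.1495]
orientation: [-3.141, 0.0, 0.386]
force: [-0.2, -0.4, -0.7]
opening: 0.155
grasp_force: 25.0
```

Call:
{"fn": "arm_command", "kwargs": {
  "moves": [
    [[0,0,0,0,0,0.04,1],[0,0,0,0,0,0.04,1],[0,0,0,0,0,0,1]]
  ]
}}

```text
time_s: 9.22
tool_pos: [0.5998, 0.186, 0.1475]
orientation: [-3.142, 0.0, 0.386]
force: [1.3, 0.3, -1.1]
opening: 0.156
grasp_force: 25.0
```

Call:
{"fn": "arm_command", "kwargs": {
  "moves": [
    [[0,0,0,0,0,0.04,1],[0,0,0,0,0,0,1]]
  ]
}}

```text
time_s: 9.38
tool_pos: [0.5999, 0.1859, 0.1466]
orientation: [-3.142, -0.0, 0.386]
force: [0.3, -0.1, -0.5]
opening: 0.151
grasp_force: 25.0
```

Call:
{"fn": "arm_command", "kwargs": {
  "moves": [
    [[0,0,0,0,0,0.03,1],[0,0,0,0,0,0,1]]
  ]
}}

```text
time_s: 9.55
tool_pos: [0.6, 0.186, 0.1464]
orientation: [3.141, -0.0, 0.386]
force: [-0.6, -0.4, 2.0]
opening: 0.157
grasp_force: 25.0
```

Call:
{"fn": "arm_command", "kwargs": {
  "moves": [
    [[0,0,0,0,0,0.02,1],[0,0,0,0,0,0,1]]
  ]
}}

```text
time_s: 9.72
tool_pos: [0.6001, 0.186, 0.1463]
orientation: [3.141, -0.001, 0.386]
force: [-2.2, -0.1, 4.6]
opening: 0.154
grasp_force: 25.0
```

Call:
{"fn": "arm_command", "kwargs": {
  "moves": [
    [[0,0,-0.5,0,0,0,1],[0,0,-0.5,0,0,0,1],[0,0,-0.5,0,0,0,1],[0,0,0,0,0,0,1]]
  ]
}}

```text
time_s: 10.05
tool_pos: [0.6006, 0.186, 0.1463]
orientation: [3.141, -0.002, 0.545]
force: [-0.3, 0.3, 4.1]
opening: 0.161
grasp_force: 25.0
```

Call:
{"fn": "arm_command", "kwargs": {
  "moves": [
    [[0,0,-0.5,0,0,0,1],[0,0,-0.5,0,0,0,1],[0,0,0,0,0,0,1]]
  ]
}}

```text
time_s: 10.3
tool_pos: [0.6007, 0.1862, 0.1465]
orientation: [3.141, -0.002, 0.648]
force: [0.9, 0.1, 5.4]
opening: 0.156
grasp_force: 25.0
```

Call:
{"fn": "arm_command", "kwargs": {
  "moves": [
    [[0,0,-0.5,0,0,0,1],[0,0,-0.5,0,0,0,1],[0,0,0,0,0,0,1]]
  ]
}}

```text
time_s: 10.55
tool_pos: [0.6009, 0.1858, 0.1465]
orientation: [3.14, -0.002, 0.752]
force: [0.4, -0.6, 5.3]
opening: 0.159
grasp_force: 25.0
```

Call:
{"fn": "arm_command", "kwargs": {
  "moves": [
    [[0,0,-0.5,0,0,0,1],[0,0,-0.5,0,0,0,1],[0,0,0,0,0,0,1]]
  ]
}}

```text
time_s: 10.8
tool_pos: [0.6006, 0.1862, 0.1463]
orientation: [3.14, -0.002, 0.857]
force: [1.4, 0.9, 5.2]
opening: 0.154
grasp_force: 25.0
```

Call:
{"fn": "arm_command", "kwargs": {
  "moves": [
    [[0,0,-0.5,0,0,0,1],[0,0,-0.5,0,0,0,1],[0,0,0,0,0,0,1]]
  ]
}}

```text
time_s: 11.05
tool_pos: [0.6007, 0.1862, 0.1465]
orientation: [3.14, -0.002, 0.961]
force: [-1.1, -0.3, 5.8]
opening: 0.158
grasp_force: 25.0
```

Call:
{"fn": "arm_command", "kwargs": {
  "moves": [
    [[0,0,-0.5,0,0,0,1],[0,0,-0.5,0,0,0,1],[0,0,0,0,0,0,1]]
  ]
}}

```text
time_s: 11.3
tool_pos: [0.6007, 0.186, 0.1463]
orientation: [3.14, -0.001, 1.066]
force: [1.4, -0.6, 5.8]
opening: 0.157
grasp_force: 25.0
```

Call:
{"fn": "arm_command", "kwargs": {
  "moves": [
    [[0,0,-0.5,0,0,0,1],[0,0,-0.5,0,0,0,1],[0,0,0,0,0,0,1]]
  ]
}}

```text
time_s: 11.55
tool_pos: [0.6005, 0.1864, 0.1464]
orientation: [3.14, -0.001, 1.17]
force: [-0.2, 0.8, 6.2]
opening: 0.153
grasp_force: 25.0
```

Call:
{"fn": "arm_command", "kwargs": {
  "moves": [
    [[0,0,-0.5,0,0,0,1],[0,0,-0.5,0,0,0,1],[0,0,0,0,0,0,1]]
  ]
}}

```text
time_s: 11.8
tool_pos: [0.601, 0.186, 0.1465]
orientation: [3.139, -0.001, 1.275]
force: [2.6, 0.9, 6.3]
opening: 0.154
grasp_force: 25.0
```

Call:
{"fn": "arm_command", "kwargs": {
  "moves": [
    [[0,0,-0.5,0,0,0,1],[0,0,-0.5,0,0,0,1],[0,0,0,0,0,0,1]]
  ]
}}

```text
time_s: 12.05
tool_pos: [0.6, 0.186, 0.1455]
orientation: [3.141, -0.0, 1.379]
force: [1.4, -0.2, 3.3]
opening: 0.158
grasp_force: 25.0
```

Call:
{"fn": "arm_command", "kwargs": {
  "moves": [
    [[0,0,0,0,0,0.04,1],[0,0,0,0,0,0,1]]
  ]
}}

```text
time_s: 12.22
tool_pos: [0.6001, 0.1862, 0.1453]
orientation: [3.141, -0.0, 1.377]
force: [-1.6, 0.4, 8.0]
opening: 0.154
grasp_force: 25.0
```

Call:
{"fn": "arm_command", "kwargs": {
  "moves": [
    [[0,0,-0.3,0,0,-0.02,1],[0,0,-0.3,0,0,0,1],[0,0,0,0,0,0,1]]
  ]
}}

```text
time_s: 12.47
tool_pos: [0.5996, 0.1861, 0.1445]
orientation: [-3.141, -0.0, 1.441]
force: [1.5, 1.1, 0.6]
opening: 0.159
grasp_force: 25.0
```

Call:
{"fn": "arm_command", "kwargs": {
  "moves": [
    [[0,0,0,0,0,0.04,1],[0,0,0,0,0,0.02,1],[0,0,0,0,0,0,1]]
  ]
}}

```text
time_s: 12.72
tool_pos: [0.5998, 0.1861, 0.143]
orientation: [-3.141, -0.0, 1.442]
force: [2.8, 1.6, -0.3]
opening: 0.156
grasp_force: 25.0
```

Call:
{"fn": "arm_command", "kwargs": {
  "moves": [
    [[0,0,0,0,0,0.04,1],[0,0,0,0,0,0.04,1],[0,0,0,0,0,0,1]]
  ]
}}

```text
time_s: 12.97
tool_pos: [0.5996, 0.1859, 0.1409]
orientation: [-3.141, 0.0, 1.443]
force: [2.6, 1.7, -2.7]
opening: 0.155
grasp_force: 25.0
```

Call:
{"fn": "arm_command", "kwargs": {
  "moves": [
    [[0,0,0,0,0,0.04,1],[0,0,0,0,0,0.03,1],[0,0,0,0,0,0,1]]
  ]
}}

```text
time_s: 13.22
tool_pos: [0.5994, 0.1858, 0.1392]
orientation: [-3.14, 0.0, 1.443]
force: [-0.0, 1.0, -1.8]
opening: 0.156
grasp_force: 25.0
```

Call:
{"fn": "arm_command", "kwargs": {
  "moves": [
    [[0,0,0,0,0,0.04,1],[0,0,0,0,0,0.02,1],[0,0,0,0,0,0,1]]
  ]
}}

```text
time_s: 13.47
tool_pos: [0.5995, 0.1858, 0.1379]
orientation: [-3.141, 0.0, 1.444]
force: [-0.2, 0.2, -0.9]
opening: 0.155
grasp_force: 25.0
```

Call:
{"fn": "arm_command", "kwargs": {
  "moves": [
    [[0,0,0,0,0,0.03,1],[0,0,0,0,0,0,1]]
  ]
}}

```text
time_s: 13.63
tool_pos: [0.5996, 0.1859, 0.1372]
orientation: [-3.141, 0.0, 1.444]
force: [0.8, 0.6, -0.2]
opening: 0.156
grasp_force: 25.0
```

Call:
{"fn": "arm_command", "kwargs": {
  "moves": [
    [[0,0,0,0,0,0.02,1],[0,0,0,0,0,0,1]]
  ]
}}

```text
time_s: 13.8
tool_pos: [0.5998, 0.1859, 0.1368]
orientation: [-3.141, 0.0, 1.444]
force: [-0.8, 0.1, -0.2]
opening: 0.157
grasp_force: 25.0
```

Call:
{"fn": "arm_command", "kwargs": {
  "moves": [
    [[0,0,0,0,0,0.02,1],[0,0,0,0,0,0,1]]
  ]
}}

```text
time_s: 13.97
tool_pos: [0.5999, 0.1859, 0.1365]
orientation: [3.142, 0.0, 1.444]
force: [-0.2, 0.4, -0.7]
opening: 0.156
grasp_force: 25.0
```

Call:
{"fn": "arm_command", "kwargs": {
  "moves": [
    [[0,0,0.4,0,0,0.02,1],[0,0,0.4,0,0,0.02,1],[0,0,0,0,0,0,1]]
  ]
}}

```text
time_s: 14.22
tool_pos: [0.6001, 0.186, 0.1359]
orientation: [3.141, -0.0, 1.358]
force: [-0.0, 1.3, 1.2]
opening: 0.154
grasp_force: 25.0
```

Call:
{"fn": "arm_command", "kwargs": {
  "moves": [
    [[0,0,0.4,0,0,0.015,1],[0,0,0.4,0,0,0.015,1],[0,0,0,0,0,0,1]]
  ]
}}

```text
time_s: 14.47
tool_pos: [0.6003, 0.1859, 0.1354]
orientation: [3.14, -0.0, 1.276]
force: [0.6, -1.3, 3.8]
opening: 0.159
grasp_force: 25.0
```

Call:
{"fn": "arm_command", "kwargs": {
  "moves": [
    [[0,0,0.5,0,0,0.011,1],[0,0,0.5,0,0,0.011,1],[0,0,0,0,0,0,1]]
  ]
}}

```text
time_s: 14.72
tool_pos: [0.6003, 0.186, 0.1348]
orientation: [3.141, -0.001, 1.171]
force: [-0.2, -0.1, 3.3]
opening: 0.153
grasp_force: 25.0
```

Call:
{"fn": "arm_command", "kwargs": {
  "moves": [
    [[0,0,0.5,0,0,0.011,1],[0,0,0.5,0,0,0.011,1],[0,0,0,0,0,0,1]]
  ]
}}

```text
time_s: 14.97
tool_pos: [0.6003, 0.186, 0.1343]
orientation: [3.141, -0.001, 1.068]
force: [-1.1, 0.1, 4.9]
opening: 0.156
grasp_force: 25.0
```

Call:
{"fn": "arm_command", "kwargs": {
  "moves": [
    [[0,0,0.5,0,0,0.011,1],[0,0,0.5,0,0,0.011,1],[0,0,0,0,0,0,1]]
  ]
}}

```text
time_s: 15.22
tool_pos: [0.6003, 0.186, 0.1337]
orientation: [3.141, -0.001, 0.963]
force: [0.3, -0.4, 4.3]
opening: 0.155
grasp_force: 25.0
```

Screwing down on pitch at about 4 N.

Call:
{"fn": "arm_command", "kwargs": {
  "moves": [
    [[0,0,0.5,0,0,0.011,1],[0,0,0.5,0,0,0.011,1],[0,0,0,0,0,0,1]]
  ]
}}

```text
time_s: 15.47
tool_pos: [0.6003, 0.1861, 0.1331]
orientation: [3.141, -0.001, 0.859]
force: [-0.4, 0.3, 4.1]
opening: 0.158
grasp_force: 25.0
```

Call:
{"fn": "arm_command", "kwargs": {
  "moves": [
    [[0,0,0.5,0,0,0.011,1],[0,0,0.5,0,0,0.011,1],[0,0,0,0,0,0,1]]
  ]
}}

```text
time_s: 15.72
tool_pos: [0.6003, 0.1861, 0.1327]
orientation: [3.141, -0.001, 0.754]
force: [0.1, 0.2, 6.1]
opening: 0.157
grasp_force: 25.0
```

Call:
{"fn": "arm_command", "kwargs": {
  "moves": [
    [[0,0,0.5,0,0,0.011,1],[0,0,0.5,0,0,0.011,1],[0,0,0,0,0,0,1]]
  ]
}}

```text
time_s: 15.97
tool_pos: [0.6004, 0.1862, 0.1323]
orientation: [3.141, -0.001, 0.649]
force: [-1.6, -0.8, 6.0]
opening: 0.155
grasp_force: 25.0
```

```bash
python3 -c "
from h import *
s=monitor.read_state();print(s['moment'],s['force'],s['tool_pos'])"
```

```text
[ 0.03678098  0.08358827 -0.10238599] [-1.5845954  -0.80350264  6.00192477] [0.60036879 0.18619346 0.1323069 ]
```

Call:
{"fn": "arm_command", "kwargs": {
  "moves": [
    [[0,0,0.5,0,0,0.008,1],[0,0,0.5,0,0,0.008,1],[0,0,0,0,0,0,1]]
  ]
}}

```text
time_s: 16.22
tool_pos: [0.6004, 0.1863, 0.1318]
orientation: [3.141, -0.002, 0.545]
force: [0.7, 0.1, 5.2]
opening: 0.158
grasp_force: 25.0
```

Call:
{"fn": "arm_command", "kwargs": {
  "moves": [
    [[0,0,0.5,0,0,0.008,1],[0,0,0.5,0,0,0.008,1],[0,0,0,0,0,0,1]]
  ]
}}

```text
time_s: 16.47
tool_pos: [0.6007, 0.1861, 0.1317]
orientation: [3.141, -0.002, 0.44]
force: [-0.2, 0.1, 6.1]
opening: 0.156
grasp_force: 25.0
```

Call:
{"fn": "arm_command", "kwargs": {
  "moves": [
    [[0,0,0.5,0,0,0.004,1],[0,0,0.5,0,0,0.004,1],[0,0,0,0,0,0,1]]
  ]
}}

```text
time_s: 16.72
tool_pos: [0.6008, 0.1861, 0.1316]
orientation: [3.141, -0.002, 0.335]
force: [-0.1, -0.0, 7.2]
opening: 0.158
grasp_force: 25.0
```

```bash
python3 -c "
from h import *
s=monitor.read_state();print(s['moment'],s['force'],s['tool_pos'])"
```

```text
[ 0.01288032  0.00766538 -0.04298694] [-0.06613761 -0.03112696  7.23777336] [0.60079171 0.1861338  0.13163998]
```

Call:
{"fn": "arm_command", "kwargs": {
  "moves": [
    [[0,0,0.5,0,0,0,1],[0,0,0.5,0,0,0,1],[0,0,0,0,0,0,1]]
  ]
}}

```text
time_s: 16.97
tool_pos: [0.6008, 0.1861, 0.1316]
orientation: [3.141, -0.002, 0.231]
force: [-0.1, -0.0, 7.4]
opening: 0.152
grasp_force: 25.0
```

Call:
{"fn": "arm_command", "kwargs": {
  "moves": [
    [[0,0,0,0,0,-0.02,1],[0,0,0,0,0,0,0.5],[0,0,0,0,0,0,0.5],[0,0,0,0,0,0,0.5],[0,0,0,0,0,0,0.5],[0,0,0,0,0,0,0.5]]
  ]
}}

```text
time_s: 17.47
tool_pos: [0.5995, 0.1859, 0.1304]
orientation: [-3.141, 0.001, 0.229]
force: [0.0, 0.8, 0.1]
opening: 0.494
grasp_force: 0.0
```

Call:
{"fn": "arm_command", "kwargs": {
  "moves": [
    [[0,0,0,0,0,-0.3,0.5],[0,0,0,0,0,-0.8,0.5],[0,0,0,0,0,-1,0.5],[0,0,0,0,0,-1,0.5],[0,0,0,0,0,-1,0.5],[0,0,0,0,0,-1,0.5],[0,0,0,0,0,-0.5,0.5],[0,0,0,0,0,0,0.5]]
  ]
}}

```text
time_s: 18.13
tool_pos: [0.6016, 0.1862, 0.2753]
orientation: [3.141, -0.007, 0.229]
force: [-0.4, 0.4, 0.4]
opening: 0.501
grasp_force: 0.0
```

```bash
python3 look.py look2; python3 - <<'E'
from h import *
for n in("wrist","side","scene"):
    f=np.load(n+"1.npy",allow_pickle=True).item()
    g=np.array([(x,y) for y in range(384) for x in range(512)]); P=depthpts(f,g); r=np.hypot(P[:,0]-.6005,P[:,1]-.186); ok=f["range_z"][g[:,1],g[:,0]]>0
    fl=P[ok&(r>.045)&(r<.09)&(abs(P[:,2]-.09)<.01)]; top=P[ok&(r<.026)&(abs(P[:,2]-.127)<.008)]; 
    A=np.c_[top[:,:2]-[.6005,.186],np.ones(len(top))]; c=np.linalg.lstsq(A,top[:,2],rcond=None)[0] if len(top)>10 else 0
    print(n,len(fl),np.median(fl[:,2]),len(top),np.median(top[:,2]) if len(top) else 0,c)
E
```

```text
[0.60163047 0.18620489 0.27528271] [179.95415556  -0.39880677  13.12951813] 0.5005075349123775 [-0.42796709  0.44484956  0.40032487] [6.41624589e+00 1.54422575e+01 8.17258536e+01 1.09991197e-03
 8.24304573e+01 8.32867462e+01]
wrist 15212 0.09041324527927458 1299 0.12536854631004585 [-0.00032837 -0.00072942  0.12538926]
side 752 0.09049048519572839 75 0.12678652588497263 [0.02746781 0.12826252 0.12910112]
scene 1247 0.08960675591234923 73 0.1252458884539689 [0.0076162  0.19984146 0.12816797]
```

View pics/look2.png

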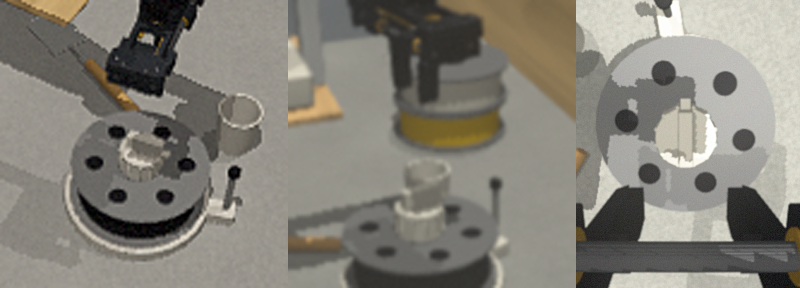

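The cap sits centred and level on the spool. In the wrist crop it is at (686,135), and its top face is 35.0 mm above the flange, so the rim is home. The gripper is clear.

```bash
python3 -c "
from station import finish_job
print(finish_job())"
```

```text
the job is handed in; nothing more can be done
None
```

The cap dropped into the thread, was screwed down until its rim sat home and level on the spool, and was released. The job was handed in at about 18 s, with wrist force readings during the fit no higher than about 8 N; `finish_job` returned no verdict.

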